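# Pop the battery hatch in the tackle shelf

## Task

A reel of line lies on the wide battery hatch in the teak shelf: push it along the shelf, without picking it up, to the flat place between the two hatches so that it covers neither. Then press the thumb spot of the battery hatch down once, not hard, so that the hatch pops up by itself, and take the hand away and watch for two seconds that it stays open; do not push it shut again. Leave the narrow fuse hatch shut and the other things on the shelf where they lie.

Things in the scene. Friction and masses are not known exactly. Their poses are not given: they have to be found in the camera images.
- shelf: fixed teak shelf, 240 (x) by 660 mm (y), 100 mm high; origin at the middle of its underside, on the table; x points to its back edge, y along its length. Two hatch units are let in flush with its flat top, middles at y = +130 and -130 mm, x = -10 mm; which is on which side changes. The top between the units is bare for 110 mm
- battery_unit: black frame, 110 (x) by 150 mm (y), of the battery hatch, fixed and flush with the shelf top; origin at the middle of its top face, axes as the shelf's. Its grey lid, the WIDE one, is 89 mm (x) by 120 mm (y), 6 mm thick, flush with the frame, hinged along its far edge (local x = +45.5 mm); the reel lies on it at the start
- fuse_unit: the same frame with the NARROW lid, 89 mm (x) by 65 mm (y), of the fuse hatch; not to be touched by the job; origin at the middle of its top face, axes as the shelf's
- battery_pad (a point): middle of the thumb spot, a 22 mm black circle drawn flat on top of the battery lid, 75 mm from the hinge, 14.5 mm behind the front edge, midway along y; moves with the lid. Pressing takes 3 N at first, 5 to 6 N where the latch lets go, 3.5 mm down; hard stop at 6.7 mm. 5 mm is a good press. As the finger then goes up the lid follows, swinging open by a soft spring in about 0.5 s
- battery_hatch (a joint): angle of the battery lid, rad: 0 shut (flush), negative while pressed in (to -0.09; the latch lets go at about -0.046), 1.05 fully open against its stop, where the spring holds it: the lid then slopes up, its front edge about 78 mm above the shelf top
- battery_telltale (a joint): small pin hidden under the frame by the hinge, m: 0 until the battery lid has been open; the opening lid drives it to about 0.007 and it stays there even if the lid is shut again. Nothing to handle
- fuse_hatch (a joint): angle of the fuse lid, rad, same meaning; 0 shut, and to stay so (it has the same touch latch)
- reel: full orange plastic reel of line lying flat, a disc 64 mm in diameter and 40 mm high, 0.2 to 0.35 kg, nearly straight sided; origin at the middle of its underside. It slides on the shelf, lid and frame, which are level with one another. Its weight alone does not release the latch
- lure_tube: clear acrylic lure tube with black screw cap, 172 mm long, 33 mm thick, lying along the back strip of the shelf top; origin on its underside, mid-tube
- spoon_lure: flat chrome spoon lure, 62 x 22 x 4 mm, on the shelf top at one end; origin under its middle
- crimp_tool: stainless crimp tool, about 155 mm long, 45 mm wide and 12 mm thick, on the shelf top at the other end; origin on its underside near the pivot
- sinker: pear-shaped lead sinker, 32 mm across, 36 mm tall, standing on the shelf top near the spoon lure; origin under its middle
Not all that is in view belongs to the job. Of the things that look like the reel, the largest one is meant.

How it is judged:
By the outcome, as a careful person would: the job done as asked, in the order asked, and still so for the second after the job is handed in, with the robot touching nothing.
It also fails if it takes over 61 s, if anything falls off the work surface, if the arm or the gripper's body presses on something with over 40 N, if the wrist force passes 120 N, or if a joint passes its speed limit or range.

## Robot

A 7-joint arm with a two-finger parallel gripper is mounted at the origin on the work surface. World frame = base frame: x ahead of the robot, y to its left, z up, the work surface at z = 0. Lengths are in mm, angles in rad, forces in N, time in s.
With the tool pointing down it reaches from about 425 to 1025 mm from the base axis. Payload 9.4 kg.
Tool frame: the origin (TCP) lies between the finger pads; the fingertips stand 22 mm ahead of it and the grasp point (between the pads) lies 3 mm ahead of it; z points along the fingers, y is the line along which they close (so a half turn about z gives the same grasp; the last joint's range is limited). The gripper opens to 85 mm and grips with 20 to 120 N. Pads are 22 mm wide; open, the fingers measure 114 mm over their backs; the gripper's body (76 mm by 85 mm) begins 54 mm behind the grasp point. The pads swing forward as they close: fully open they stand 13 mm farther back than shut.
Start: joints at [-1.37, 0.599, -0.003, 1.599, 0.002, 0.943, -0.08], TCP at [198.828, 697.203, 253.275] pointing down, gripper open.
Joint ranges: [-2.57, 2.57], [-0.35, 1.97], [-1.29, 1.29], [0.11, 2.56], [-1.05, 4.19], [0.11, 1.86], [-2.63, 2.63]. Speed limits (rad/s): [2.22, 2.22, 3.01, 3.01, 3.14, 3.14, 3.14].

## Interface

Orientations are given as a unit quaternion [x, y, z, w].
In Python, from cell import sensors, capture, workorder, search_frame, landmark_of gives the robot as it stands.
- The arm moves only by the tool drive_tool, never from a script. Its argument "steps" is text: rows parted by semicolons, each of 5 numbers parted by spaces: the shift along the tool's x, y, z in cm, then the turn about the tool's z in degrees, then the closure in counts, from 0 (fully open) to 255 (shut). A call has 1 to 8 rows; each row shifts and turns the commanded pose from where the row before left it, along the tool's axes as they then stand; what a row does not reach is not made up. A row lasts 1/12 s, in which the tool goes at most 41.7 mm and 7.16 degrees, less where a joint would pass 70% of its speed; a pose out of reach is approached as far as the arm can. A call is refused whole if a number of a shift passes 4.17 or a number of a turn 7.16, either way. A call with a gripper value outside its range is refused whole. The fingers move at their own pace and stop on an object; "squeeze" is the grip in N (left out, the last holds). Time passes only in rows, so rows that do not move let the fingers close. It gives the time, the measured TCP pose, the force, the opening and the grip force at its end, in the units of the state.
- sensors.get_obs(): the state, without advancing time (a new reading comes with each control period).
- capture(name): name is "scene" or "top"; returns a dict with "img" (420x560x3 uint8, red, green, blue), "depth" (420x560 float32, mm along the optical axis (not along the pixel's ray), 0 where there is no reading), "intrinsics" (3x3 intrinsics, pixels), "R" (3x3) and "t" (3): a world point X has camera coordinates R X + t. Camera axes: x right, y down, z forward; pixel columns grow to the right and rows downward; lengths in mm; the calibration is good to about 2 mm. A picture is of the moment at which its call begins.
- workorder.job_done(): hands the job in; it is judged then, once.
Trained networks look in a picture, given as the dict that the camera call returned (one of the last four; its "shot" number tells which), for a name from the list of things; names that differ only in an ending like _2 or _b are one class to them, and where a whole thing is asked for, a point or a joint stands for the part that bears it (a point fixed in the world has none). Each returns a list of dicts, best first, with "score" (0 to 1); they miss things now and then, are a little off and sometimes report something else, mostly with a low value. They report only what shows in the picture. A call takes as long as a camera call. They do not tell look-alikes from the thing itself.
- search_frame(picture, target): "point" ([column, row] as shares, 0 to 1, of the picture: columns of its width, rows of its height, amid what is visible of it).
- landmark_of(picture, target): "point" ([column, row] as shares, 0 to 1, of the picture: columns of its width, rows of its height: a listed point, or the origin of a listed thing).
The state is a dict: "t": time; "q": joint angles; "qd": joint speeds; "tau": joint torques, N m; "ee_pos": TCP position; "eef_rot": TCP orientation; "ft_force": force on the tool from outside, world axes, zero at the start; "torque": the same for the moment, N m; "width": finger opening in mm; "gripper_force": force on a finger pad.
Only numpy, scipy, OpenCV 4.12 (cv2) and the standard library are available. Lean on these libraries where they do the work, as an engineer would, in place of code of your own. Each camera call takes 0.05 s, during which the arm holds its last target. There are 200 camera calls.

## Working session

There is one attempt and no reset: what is moved stays moved. The work goes in short steps, Python scripts to look and compute and a tool call to move; the robot and the scene stay as the last step left them, time stands still between calls to the robot, and variables do not carry over. Pictures are saved under pics/ and viewed, at most 10 in all, crops included, and the job is handed in when it is done.

Besides the shell and the picture viewer there is one more tool, called after "Request:" as name(argument=value, ...) on one line, values as JSON. drive_tool: Moves the arm, as the interface text tells. Its arguments: {"type":"object","properties":{"steps":{"type":"string"},"squeeze":{"type":"number"}},"required":["steps"]}

```bash
mkdir -p pics; cat > h.py <<'E'
import numpy as np,cv2
from cell import sensors,capture,workorder,search_frame,landmark_of
def w(p,uv,z=None):
    K,R,t=p["intrinsics"],np.array(p["R"]),np.array(p["t"])
    u,v=uv[0]*560,uv[1]*420
    r=np.linalg.inv(K)@[u,v,1]
    if z is None:
        X=R.T@(r*p["depth"][min(int(v),419),min(int(u),559)]-t)
    else:
        c=-R.T@t; d=R.T@r; X=c+d*(z-c[2])/d[2]
    return X.round(1),(round(u),round(v))
E
python3 - <<'E'
from h import *
ims=[]
for n in("scene","top"):
    p=capture(n); ims.append(p["img"])
    for o in["shelf","battery_unit","fuse_unit","battery_pad","reel","lure_tube","spoon_lure","crimp_tool","sinker"]:
        z={"reel":100}.get(o,100)
        for d in landmark_of(p,o)[:3]: print(n,o,round(d["score"],2),*w(p,d["point"],0 if o=="shelf" else z))
    cv2.imwrite(f"pics/{n}0.png",p["img"][:,:,::-1])
o=sensors.get_obs();print(o["t"],o["ee_pos"],o["eef_rot"],o["ft_force"])
E
```

```text
scene shelf 0.57 [583.3 -26.1  -0. ] (285, 244)
scene battery_unit 0.69 [ 588.2 -150.5  100. ] (236, 241)
scene fuse_unit 0.84 [556.1 116.2 100. ] (332, 183)
scene battery_pad 0.85 [ 559.  -147.8  100. ] (230, 231)
scene reel 0.81 [ 689.4 -406.   100. ] (135, 341)
scene reel 0.74 [ 462.1 -178.7  100. ] (197, 208)
scene reel 0.7 [ 582.8 -145.3  100. ] (237, 239)
scene lure_tube 0.92 [682.7 -40.7 100. ] (306, 250)
scene spoon_lure 0.65 [ 553.8 -303.2  100. ] (160, 262)
scene crimp_tool 0.55 [547.5 275.  100. ] (384, 156)
scene crimp_tool 0.25 [646.  -63.7 100. ] (287, 243)
scene sinker 0.51 [ 679. -283.  100.] (196, 304)
top shelf 0.56 [583.6 -15.5   0. ] (271, 199)
top battery_unit 0.65 [ 588.8 -152.   100. ] (324, 193)
top fuse_unit 0.77 [550.1 110.4 100. ] (221, 207)
top battery_pad 0.63 [ 588.  -150.4  100. ] (324, 193)
top battery_pad 0.57 [ 552.9 -147.9  100. ] (323, 207)
top reel 0.85 [ 576.2 -137.4  100. ] (319, 198)
top reel 0.69 [ 380.6 -140.5  100. ] (319, 275)
top reel 0.66 [ 613.2 -383.4  100. ] (414, 185)
top lure_tube 0.58 [682.9 -36.  100. ] (279, 156)
top spoon_lure 0.5 [ 557.  -311.1  100. ] (386, 206)
top crimp_tool 0.85 [541.5 274.2 100. ] (157, 209)
top sinker 0.56 [ 678.2 -297.   100. ] (381, 160)
1.0 [198.8455496  697.18954705 253.24910796] [ 1.38436613e-01  9.90371295e-01 -2.68651802e-05  3.07985449e-05] [ 0.41301304  0.42443016 -0.27257922]
```

```bash
python3 - <<'E'
import cv2
a=cv2.imread('pics/scene0.png');b=cv2.imread('pics/top0.png')
cv2.imwrite('pics/a1.png',cv2.resize(a,(784,588)))
cv2.imwrite('pics/b1.png',cv2.resize(b[120:300,130:430],(800,480),interpolation=cv2.INTER_CUBIC))
E
```

```text
(no output)
```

View pics/a1.png

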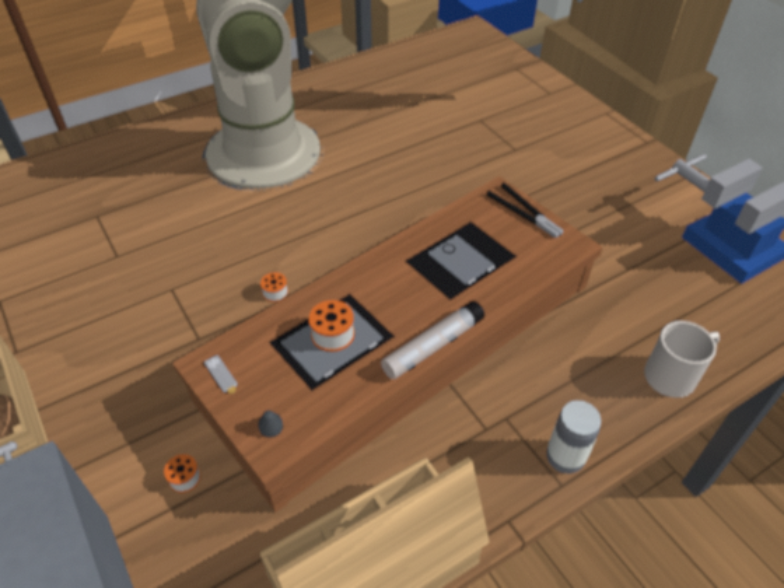

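View pics/b1.png

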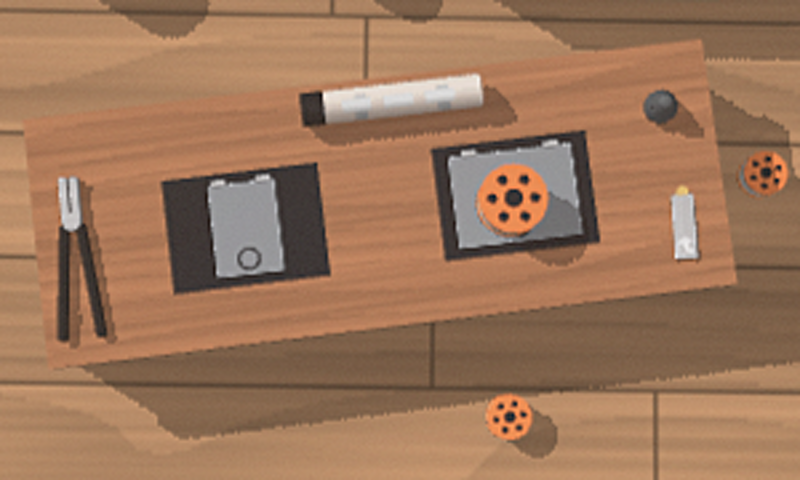

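The reel candidates in the top view are at (322,195) on the wide grey lid, at (321,276) on the table in front, and at (417,185) on the table at the right. The first is the largest and lies on the battery hatch (right, negative y), so it is the one meant. The enlarged crop confirms it. The fuse hatch is at the left, the tube lies behind, and the bare stretch between the hatches is free.

```bash
python3 - <<'E'
from h import *
p=capture("top")
f=lambda c,z:w(p,((c[0]*.375+130)/560,(c[1]*.375+120)/420),z)[0]
for n,C in dict(sh=[(24,122),(701,40),(736,284),(52,368)],bat=[(433,149),(584,131),(600,240),(447,260)],fuse=[(162,183),(317,163),(330,272),(174,293)]).items():
    q=np.array([f(c,100) for c in C]); e=q[0]-q[1]+q[3]-q[2]
    print(n,q[:,:2].tolist(),q.mean(0),"yaw",np.arctan2(-e[0],e[1]))
# reel by depth+colour
d=p["depth"];v,u=np.nonzero(d>0)
X=(np.linalg.inv(p["intrinsics"])@np.array([u,v,np.ones_like(u)])*d[v,u]-np.array(p["t"])[:,None]).T@np.array(p["R"])
m=(X[:,2]>132)&(abs(X[:,0]-580)<60)&(abs(X[:,1]+140)<60)
q=X[m];print("reel",q.mean(0),q.min(0),q.max(0),m.sum())
(c,r)=cv2.minEnclosingCircle(q[:,:2].astype(np.float32));print(c,r)
p=capture("scene");d=p["depth"];v,u=np.nonzero(d>0)
X=(np.linalg.inv(p["intrinsics"])@np.array([u,v,np.ones_like(u)])*d[v,u]-np.array(p["t"])[:,None]).T@np.array(p["R"])
m=(X[:,2]>136)&(abs(X[:,0]-580)<60)&(abs(X[:,1]+140)<60)
q=X[m];print("reel",q.mean(0),cv2.minEnclosingCircle(q[:,:2].astype(np.float32)))
from scipy.spatial.transform import Rotation as Ro
o=sensors.get_obs();print(Ro.from_quat(o["eef_rot"]).as_matrix().round(3))
E
```

```text
sh [[651.8, 322.8], [743.4, -329.3], [506.2, -361.3], [417.4, 287.6]] [579.7  -20.05 100.  ] yaw 0.13778397833040498
bat [[632.0, -69.7], [652.0, -215.3], [546.5, -230.8], [525.1, -84.3]] [ 588.9   -150.025  100.   ] yaw 0.14079451921849107
fuse [[595.0, 189.2], [616.7, 41.5], [512.0, 27.2], [489.8, 174.8]] [553.375 108.175 100.   ] yaw 0.14758150308730156
reel [ 580.9414248  -142.06576172  140.29267698] [ 548.61764594 -172.48642677  132.48478026] [ 611.51265806 -112.0707587   149.31914121] 512
(580.7726440429688, -142.4300994873047) 32.15596389770508
reel [ 584.15874837 -144.84955683  138.63485728] ((583.1040649414062, -144.03244018554688), 33.53176498413086)
[[-0.962  0.274  0.   ]
 [ 0.274  0.962  0.   ]
 [-0.     0.    -1.   ]]
```

Request:
drive_tool(steps="0 0 0 6.6 130; 0 0 0 6.6 130; 0 0 0 6.6 130; 0 0 0 6.6 130; 0 0 0 6.6 130; 0 0 0 6.6 130; 0 0 0 6.6 130; 0 0 0 6.6 130", squeeze=20)

```text
t: 1.77
ee_pos: [198.8, 697.2, 253.3]
eef_rot: [0.567, 0.824, 0.0, -0.0]
ft_force: [-0.2, -0.7, -0.3]
width: 42.1
gripper_force: 0.0
```

Request:
drive_tool(steps="-2 0.5 0 6.6 130; -3 0.8 0 6.6 130; -3.5 1 0 0 130; -3.5 1 0 0 130; -3.5 1 0 0 130; -3.5 1 0 0 130; -3.5 1 0 0 130; -3.5 1 0 0 130")

```text
t: 2.43
ee_pos: [315.4, 452.4, 253.5]
eef_rot: [0.655, 0.755, 0.0, -0.0]
ft_force: [1.1, 0.5, -0.2]
width: 41.8
gripper_force: 0.0
```

Request:
drive_tool(steps="-3.5 1 0 0 130; -3.5 1 0 0 130; -3.5 1 0 0 130; -3.5 1 0 0 130; -3.5 1 0 0 130; -3.5 1 0 0 130; -3.5 1 0 0 130; -3.5 1 0 0 130")

```text
t: 3.1
ee_pos: [434.1, 186.4, 253.6]
eef_rot: [0.655, 0.755, 0.0, 0.0]
ft_force: [0.9, 0.4, -0.2]
width: 42.2
gripper_force: 0.0
```

Request:
drive_tool(steps="-3.7 0.9 0 0 130; -3.7 0.9 0 0 130; -3.7 0.9 0 0 130; -3.7 0.9 0 0 130; -3.7 0.9 0 0 130; -3.7 0.9 0 0 130; -3.7 0.9 0 0 130; -3.7 0.9 0 0 130")

```text
t: 3.77
ee_pos: [547.0, -96.8, 253.5]
eef_rot: [0.655, 0.755, 0.0, 0.0]
ft_force: [0.4, 0.7, -0.8]
width: 41.8
gripper_force: 0.0
```

Request:
drive_tool(steps="-3 0.8 0 0 130; -2.5 0.5 0 0 130; -1.5 0.2 0 0 130; 0 0 0 0 130; 0 0 0 0 130")

```text
t: 4.18
ee_pos: [571.1, -162.9, 253.2]
eef_rot: [0.656, 0.755, -0.0, -0.0]
ft_force: [-0.4, 0.7, 0.9]
width: 41.8
gripper_force: 0.0
```

```bash
python3 - <<'E'
from h import *
from scipy.spatial.transform import Rotation as Ro
o=sensors.get_obs();M=Ro.from_quat(o["eef_rot"]).as_matrix()
print(M.round(3),o["ee_pos"],M.T@(np.array([590,-200,126])-o["ee_pos"]))
E
```

```text
[[-0.139  0.99  -0.   ]
 [ 0.99   0.139 -0.   ]
 [ 0.    -0.    -1.   ]] [ 571.05038167 -162.86011045  253.15374062] [-39.41431599  13.63422722 127.15011886]
```

Request:
drive_tool(steps="-2 0.7 0.5 0 130; -2 0.7 2 0 130; 0 0 3 0 130; 0 0 3 0 130; 0 0 2.4 0 130; 0 0 1.2 0 130; 0 0 0.5 0 130; 0 0 0 0 130")

```text
t: 4.85
ee_pos: [590.5, -198.8, 126.8]
eef_rot: [0.655, 0.756, -0.0, -0.001]
ft_force: [-0.1, 0.2, 0.7]
width: 42.3
gripper_force: 0.0
```

```bash
python3 - <<'E'
from h import *
o=sensors.get_obs();print(o["ee_pos"],o["ft_force"])
p=capture("scene");cv2.imwrite("pics/c.png",cv2.resize(p["img"][140:300,120:380,::-1],(780,480),interpolation=cv2.INTER_CUBIC))
E
```

```text
[ 590.53105012 -198.7935311   126.79859928] [-0.0620254   0.16872036  0.67022704]
```

View pics/c.png

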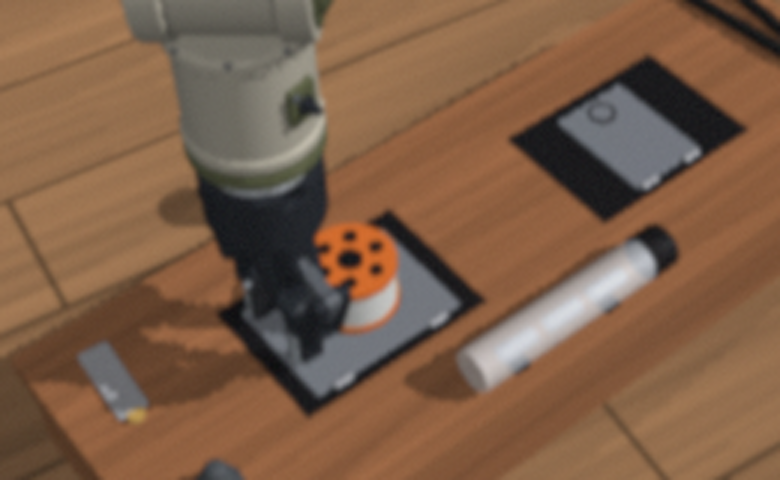

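The two fingertips (crop (290,320)) stand just behind the reel (crop (350,270)), clear of the lid. Now I push it along the shelf.

Request:
drive_tool(steps="0.6 0 0 0 130; 0.8 0 0 0 130; 0.8 0 0 0 130; 0.8 0 0 0 130; 0.8 0 0 0 130; 0.8 0 0 0 130; 0.8 0 0 0 130; 0.8 0 0 0 130")

```text
t: 5.57
ee_pos: [582.2, -138.0, 127.7]
eef_rot: [0.656, 0.755, 0.0, 0.001]
ft_force: [1.1, -3.7, 2.6]
width: 42.0
gripper_force: 2.4
```

Request:
drive_tool(steps="0.8 0 0 0 130; 0.8 0 0 0 130; 0.8 0 0 0 130; 0.8 0 0 0 130; 0.7 0 0 0 130; 0.5 0 0 0 130; 0.3 0 0 0 130; 0 0 0 0 130")

```text
t: 6.23
ee_pos: [575.2, -90.8, 127.2]
eef_rot: [0.655, 0.756, 0.0, -0.0]
ft_force: [0.8, -0.3, 1.5]
width: 41.9
gripper_force: 1.1
```

```bash
cat >> h.py <<'E'
XS=np.array([.99,.1395]);YS=np.array([-.1395,.99]);MM=np.array([571,-21])
def reel(n,z0=130):
    p=capture(n);d=p["depth"];v,u=np.nonzero(d>0)
    X=(np.linalg.inv(p["intrinsics"])@np.array([u,v,np.ones_like(u)])*d[v,u]-np.array(p["t"])[:,None]).T@np.array(p["R"])
    c=p["img"][v,u].astype(int)
    m=(X[:,2]>z0)&(X[:,2]<150)&(abs(X[:,0]-580)<70)&(abs(X[:,1]+70)<130)&(c[:,0]>150)&(c[:,2]<90)
    q=X[m]; c,r=cv2.minEnclosingCircle(q[:,:2].astype(np.float32))
    c=np.array(c)-MM; print(n,m.sum(),"reel xs,ys",(c@XS).round(1),(c@YS).round(1),"r",round(r,1)); return p
E
python3 - <<'E'
from h import *
for n in("scene","top"): reel(n)
o=sensors.get_obs();c=o["ee_pos"][:2]-MM;print("tool",c@XS,c@YS,o["ee_pos"][2],o["ft_force"])
E
```

```text
scene 95 reel xs,ys -1.7 -32.9 r 29.2
top 0 reel xs,ys -562.4 100.4 r 0.0
tool -5.691756022130188 -70.03011770289463 127.00194937835258 [0.47952084 0.64615956 0.70210783]
```

Request:
drive_tool(steps="0.4 0 0 0 130; 0.7 0 0 0 130; 0.7 0 0 0 130; 0.7 0 0 0 130; 0.5 0 0 0 130; 0.3 0 0 0 130; 0.1 0 0 0 130; 0 0 0 0 130")

```text
t: 7.0
ee_pos: [570.5, -57.7, 127.3]
eef_rot: [0.655, 0.755, -0.0, -0.0]
ft_force: [-0.0, -0.8, 0.0]
width: 41.9
gripper_force: 0.0
```

Request:
drive_tool(steps="-0.5 0 0 0 130; -1.5 0 0 0 130; -2 0 0 0 130; -1.5 0 -1 0 130; -0.5 0 -3 0 130; 0 0 -4 0 130; 0 0 -2 0 130; 0 0 0 0 255")

```text
t: 7.67
ee_pos: [580.9, -119.4, 231.8]
eef_rot: [0.656, 0.755, 0.002, 0.003]
ft_force: [0.4, -0.1, 0.3]
width: 31.4
gripper_force: 0.0
```

Request:
drive_tool(steps="-3 0 0 0 255; -4 0 0 0 255; -4 0 0 0 255; -4 0 0 0 255; -2 0 0 0 255; 0 0 0 0 255")

```text
t: 8.17
ee_pos: [601.7, -292.9, 226.9]
eef_rot: [0.658, 0.753, -0.001, 0.001]
ft_force: [-0.3, -0.3, -1.1]
width: 0.1
gripper_force: 0.0
```

```bash
python3 - <<'E'
from h import *
for n in("scene","top"):
    p=reel(n)
    for o in("battery_pad","battery_unit","fuse_unit"):
        for d in landmark_of(p,o)[:2]: print(n,o,round(d["score"],2),*w(p,d["point"],100))
    cv2.imwrite(f"pics/d_{n}.png",cv2.resize(p["img"][120:300,130:430,::-1],(800,480),interpolation=cv2.INTER_CUBIC))
o=sensors.get_obs();c=o["ee_pos"][:2]-MM;print("tool",o["ee_pos"],c@XS,c@YS)
E
```

```text
scene 420 reel xs,ys -6.0 -2.4 r 33.7
scene battery_pad 0.68 [ 559.3 -146.7  100. ] (231, 231)
scene battery_unit 0.73 [ 591.2 -143.5  100. ] (240, 241)
scene fuse_unit 0.56 [551.3 108.4 100. ] (328, 183)
scene fuse_unit 0.35 [683.7 -46.7 100. ] (304, 252)
top 411 reel xs,ys -5.9 -0.3 r 32.0
top battery_pad 0.65 [ 559.2 -152.8  100. ] (325, 205)
top battery_unit 0.81 [ 591.1 -152.   100. ] (324, 192)
top battery_unit 0.52 [ 555.5 -150.1  100. ] (324, 206)
top fuse_unit 0.95 [552.1 109.7 100. ] (222, 206)
tool [ 603.18529997 -284.60890293  227.30560972] -4.909994993818337 -265.46266324890996
```

View pics/d_top.png

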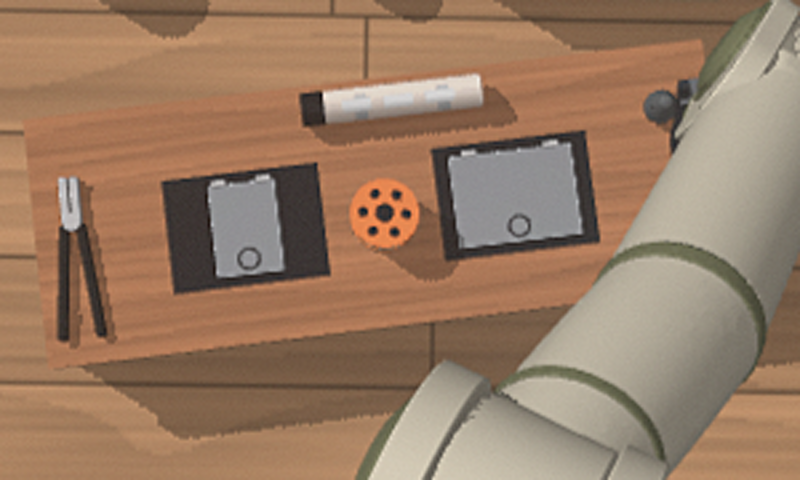

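View pics/d_scene.png

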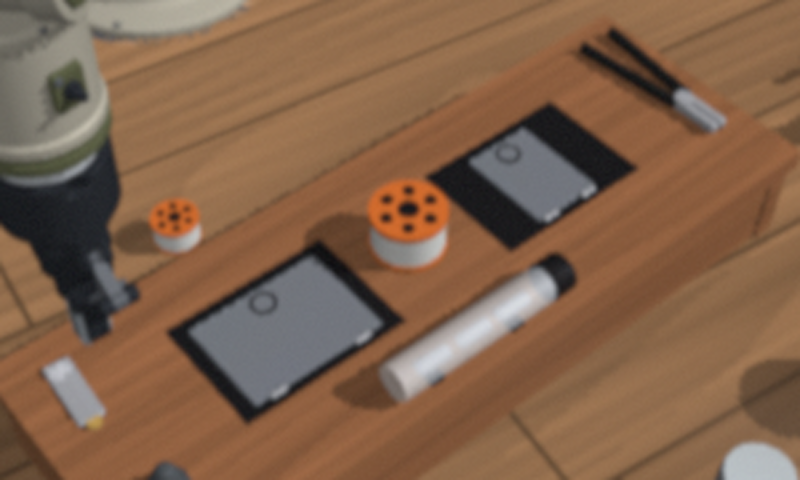

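The reel stands midway on the bare wood (top crop (384,213)), clear of both frames. The thumb spot is at top crop (519,225). I turn the tool 90° so that the narrow side of the fingers spans the lid's x, then go over the spot.

Request:
drive_tool(steps="0 0 0 -7 255; 0 0 0 -7 255; 0 0 0 -7 255; 0 0 0 -7 255; 0 0 0 -7 255; 0 0 0 -7 255; 0 0 0 -7 255; 0 0 0 -7 255")

```text
t: 9.23
ee_pos: [603.1, -285.1, 227.5]
eef_rot: [0.221, 0.975, 0.0, 0.0]
ft_force: [0.3, 0.1, 0.1]
width: -0.1
gripper_force: 0.0
```

Request:
drive_tool(steps="0 0 0 -7 255; 0 0 0 -7 255; 0 0 0 -7 255; 0 0 0 -7 255; 0 0 0 -6 255; 0.5 3 0 0 255; 1 4 0 0 255; 1 4 0 0 255")

```text
t: 9.9
ee_pos: [562.1, -179.6, 227.1]
eef_rot: [-0.07, 0.998, -0.0, 0.0]
ft_force: [0.6, 0.9, -0.1]
width: 0.0
gripper_force: 0.0
```

Request:
drive_tool(steps="0 2 0 0 255; 0 0.8 0 0 255; 0 0 1 0 255; 0 0 3 0 255; 0 0 3 0 255; 0 0 1.5 0 255; 0 0 0.2 0 255; 0 0 0 0 255")

```text
t: 10.57
ee_pos: [558.5, -154.0, 138.9]
eef_rot: [-0.07, 0.998, -0.0, -0.001]
ft_force: [-0.4, -0.1, -0.5]
width: -0.4
gripper_force: 0.0
```

```bash
python3 - <<'E'
from h import *
from scipy.spatial.transform import Rotation as Ro
o=sensors.get_obs();M=Ro.from_quat(o["eef_rot"]).as_matrix()
print(M.round(3),o["ee_pos"],o["ft_force"],M.T@(np.array([559.2,-151,122])-o["ee_pos"]))
E
```

```text
[[-0.99  -0.14  -0.002]
 [-0.139  0.99  -0.   ]
 [ 0.002  0.    -1.   ]] [ 558.49402835 -153.99740694  138.94713281] [-0.39774336 -0.05348787 -0.51143202] [-1.15470948  2.86813965 16.94486871]
```

Request:
drive_tool(steps="0 0.2 0.6 0 255; 0 0 0.5 0 255; 0 0 0.3 0 255; 0 0 0 0 255; 0 0 0 0 255")

```text
t: 10.98
ee_pos: [558.6, -150.9, 126.6]
eef_rot: [-0.071, 0.998, -0.0, 0.0]
ft_force: [0.0, -0.7, 0.0]
width: -0.3
gripper_force: 0.0
```

Request:
drive_tool(steps="0 0 0.1 0 255; 0 0 0.1 0 255; 0 0 0.1 0 255; 0 0 0 0 255; 0 0 0 0 255")

```text
t: 11.4
ee_pos: [558.5, -150.8, 123.3]
eef_rot: [-0.07, 0.998, 0.0, -0.0]
ft_force: [0.5, -0.0, -0.1]
width: 0.0
gripper_force: 0.0
```

Request:
drive_tool(steps="0 0 0.1 0 255; 0 0 0.1 0 255; 0 0 0 0 255; 0 0 0 0 255")

```text
t: 11.73
ee_pos: [558.6, -150.9, 121.6]
eef_rot: [-0.07, 0.998, -0.0, 0.0]
ft_force: [-1.6, 0.1, 5.4]
width: -0.1
gripper_force: 2.8
```

Request:
drive_tool(steps="0 0 0.1 0 255; 0 0 0 0 255; 0 0 0 0 255")

```text
t: 11.98
ee_pos: [558.5, -150.9, 120.7]
eef_rot: [-0.07, 0.998, -0.0, 0.0]
ft_force: [-1.7, 0.9, 6.0]
width: -0.0
gripper_force: 3.2
```

Request:
drive_tool(steps="0 0 0.1 0 255; 0 0 0 0 255; 0 0 0 0 255")

```text
t: 12.23
ee_pos: [558.5, -150.9, 119.8]
eef_rot: [-0.07, 0.998, -0.0, 0.0]
ft_force: [-0.8, -0.2, 7.3]
width: -0.1
gripper_force: 3.7
```

Request:
drive_tool(steps="0 0 0.1 0 255; 0 0 0 0 255; 0 0 0 0 255")

```text
t: 12.48
ee_pos: [558.6, -150.9, 118.9]
eef_rot: [-0.07, 0.998, -0.0, 0.0]
ft_force: [-1.3, -0.2, 8.4]
width: -0.3
gripper_force: 4.1
```

Request:
drive_tool(steps="0 0 0.1 0 255; 0 0 0 0 255; 0 0 0 0 255")

```text
t: 12.73
ee_pos: [558.6, -150.9, 117.9]
eef_rot: [-0.07, 0.998, -0.0, 0.0]
ft_force: [-2.8, 1.4, 9.5]
width: 0.1
gripper_force: 4.4
```

Request:
drive_tool(steps="0 0 0.05 0 255; 0 0 0 0 255; 0 0 0 0 255")

```text
t: 12.98
ee_pos: [558.6, -150.9, 117.4]
eef_rot: [-0.07, 0.998, -0.0, 0.0]
ft_force: [-1.6, -0.1, 8.4]
width: -0.0
gripper_force: 4.5
```

Request:
drive_tool(steps="0 0 -0.3 0 255; 0.3 0 -0.8 0 255; 1 0 -2 0 255; 2 0 -3 0 255; 2.5 0 -3.5 0 255; 2.5 0 -3.5 0 255; 1 0 -2 0 255; 0 0 0 0 255")

```text
t: 13.65
ee_pos: [466.6, -164.8, 269.9]
eef_rot: [-0.069, 0.998, -0.001, 0.002]
ft_force: [1.0, -0.4, -0.6]
width: 0.2
gripper_force: 0.0
```

Request:
drive_tool(steps="0 -3 0 0 255; 0 -4 0 0 255; 0 -4 0 0 255; 0 -4 0 0 255; 0 -2 0 0 255; 0 0 0 0 255; 0 0 0 0 255; 0 0 0 0 255")

```text
t: 14.32
ee_pos: [491.8, -330.9, 264.9]
eef_rot: [-0.071, 0.997, 0.001, -0.0]
ft_force: [-0.2, 0.2, 0.7]
width: -0.1
gripper_force: 0.0
```

```bash
python3 - <<'E'
from h import *
for n in("scene",):
    p=reel(n)
    cv2.imwrite(f"pics/e_{n}.png",cv2.resize(p["img"][120:300,130:430,::-1],(800,480),interpolation=cv2.INTER_CUBIC))
E
```

```text
scene 425 reel xs,ys -4.9 -3.1 r 33.5
```

View pics/e_scene.png

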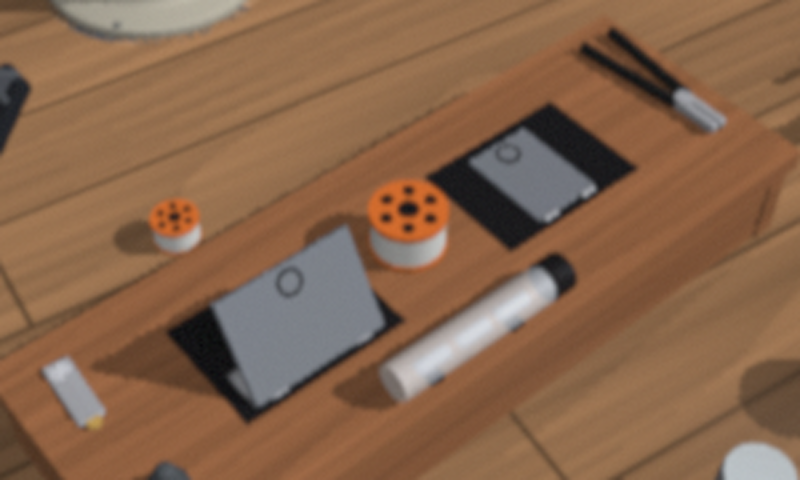

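The battery lid stands open (thumb spot at crop (289,282)), and the reel is unmoved at crop (410,222). Now I wait more than two seconds with the hand away, check again and hand in.

Request:
drive_tool(steps="0 0 0 0 255; 0 0 0 0 255; 0 0 0 0 255; 0 0 0 0 255; 0 0 0 0 255; 0 0 0 0 255; 0 0 0 0 255; 0 0 0 0 255")

```text
t: 15.03
ee_pos: [491.9, -332.0, 265.6]
eef_rot: [-0.07, 0.998, -0.0, 0.0]
ft_force: [-1.1, 0.3, 0.2]
width: 0.3
gripper_force: 0.0
```

Request:
drive_tool(steps="0 0 0 0 255; 0 0 0 0 255; 0 0 0 0 255; 0 0 0 0 255; 0 0 0 0 255; 0 0 0 0 255; 0 0 0 0 255; 0 0 0 0 255")

```text
t: 15.7
ee_pos: [491.9, -332.0, 265.6]
eef_rot: [-0.07, 0.998, 0.0, 0.0]
ft_force: [-0.6, 0.4, 0.4]
width: -0.2
gripper_force: 0.0
```

Request:
drive_tool(steps="0 0 0 0 255; 0 0 0 0 255; 0 0 0 0 255; 0 0 0 0 255; 0 0 0 0 255; 0 0 0 0 255; 0 0 0 0 255; 0 0 0 0 255")

```text
t: 16.37
ee_pos: [491.9, -332.0, 265.6]
eef_rot: [-0.07, 0.998, 0.0, 0.0]
ft_force: [-0.8, 0.4, -0.3]
width: 0.1
gripper_force: 0.0
```

Request:
drive_tool(steps="0 0 0 0 255; 0 0 0 0 255; 0 0 0 0 255; 0 0 0 0 255; 0 0 0 0 255; 0 0 0 0 255; 0 0 0 0 255; 0 0 0 0 255")

```text
t: 17.03
ee_pos: [491.9, -332.0, 265.6]
eef_rot: [-0.071, 0.998, 0.0, 0.0]
ft_force: [0.1, -0.3, -0.1]
width: -0.2
gripper_force: 0.0
```

```bash
python3 - <<'E'
from h import *
a=cv2.imread("pics/e_scene.png")
p=reel("scene")
b=cv2.resize(p["img"][120:300,130:430,::-1],(800,480),interpolation=cv2.INTER_CUBIC)
d=cv2.absdiff(a,b).max(2)[180:420,160:460]; print("changed px on lid",(d>40).sum())
v=[p["depth"][r,c] for r,c in[(226,238)]];print(w(p,(238.4/560,225.8/420)))
if (d>40).sum()<200: print(workorder.job_done())
E
```

```text
scene 423 reel xs,ys -4.5 -2.5 r 33.8
changed px on lid 0
(array([ 600.5, -147.5,  161.1]), (238, 226))
the job is handed in; nothing more can be done
None
```

The job is handed in: the reel was pushed to the bare wood between the hatches, covering neither. One press, peaking at about 9.5 N, popped the battery hatch open, and it stayed open for over two seconds with the hand away; the fuse hatch stayed shut and the other things were not touched.

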